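# Park the spring plunger of a dowelling jig and reset its drill guide

### The arm

A 6-joint arm with a two-finger parallel gripper is mounted at the origin on the work surface. World frame = base frame: x ahead of the robot, y to its left, z up, the work surface at z = 0. Lengths are in m, angles in rad, forces in N, time in s.
With the tool pointing down it reaches from about 0.35 to 0.925 m from the base axis. Payload 6.4 kg.
Tool frame: the origin (TCP) lies at the very end of the fingers, on their centre line; the grasp point (between the pads) lies manip.hold_point_z behind it (manip.hold_point_z is the distance from the TCP to the grasp point, in m); z points along the fingers, x is the direction in which the jaws open and shut, and the axes are right-handed (so a half turn about z gives the same grasp; the last joint's range is limited). The gripper opens to 85 mm and grips with 20 to 120 N. Pads are 22 mm wide; open, the fingers measure 114 mm over their backs; the gripper's body (76 mm by 85 mm) begins 54 mm behind the grasp point. The pads swing forward as they close: fully open they stand 13 mm farther back than shut.
Start: joints at [1.078, 0.245, 1.558, -0, 1.339, -0.174], TCP at [0.204, 0.617, 0.231] pointing down, gripper open.
Joint ranges: [-3.13, 3.13], [-1.02, 2.26], [0.13, 2.54], [-0.95, 4.09], [0.21, 2.88], [-2.74, 2.74]. Speed limits (rad/s): [2.57, 2.57, 3.14, 3.14, 3.14, 3.14].

### API

Orientations are given as a unit quaternion [x, y, z, w].
In Python, from bench import manip gives the robot as it stands.
- The arm moves only by the shell command python3 -m crank 'ROWS' [FORCE]. ROWS is JSON, a list of rows, each a list of 5 numbers: the finger opening in mm, from 0 to 85.4, then the shift along the tool's x, y, z in mm, then the turn about the tool's z in degrees. A call has 1 to 10 rows; each row is the pose to reach, as a shift and turn from the pose commanded when the call began, along the tool's axes at that moment; what a row does not reach only later rows make up. A row lasts 1/8 s, in which the tool goes at most 62.5 mm and 10.7 degrees, less where a joint would pass 70% of its speed; a pose out of reach is approached as far as the arm can. A call with a gripper value outside its range is refused whole. The fingers move at their own pace and stop on an object; FORCE is the grip in N (left out, the last holds). Time passes only in rows, so rows that repeat a pose let the fingers close. It gives the time, the measured TCP pose, the force and the opening at its end, in the units of the state.
- manip.get_obs(): the state, without advancing time (a new reading comes with each control period).
- manip.read_camera(name): name is "scene" or "top" or "wrist"; returns the picture (384x512x3 uint8, red, green, blue); there is no depth.
- manip.camera_params(name): a dict with "vertical_fov" (degrees; the focal length in pixels is half the picture's height over the tangent of half this angle, whatever the lens; pixels are square), "cx", "cy" (the principal point, pixels), "rvec" (rotation vector, rad) and "tvec" (3), from world to camera coordinates, as OpenCV has them. Camera axes: x right, y down, z forward; pixel columns grow to the right and rows downward; lengths in m; the calibration is good to about 2 mm. A picture is of the moment at which its call begins: read the wrist's pose just before it. camera_params takes no time and is no camera call; for the wrist camera it gives the pose at the moment of the call.
- manip.job_done(): hands the job in, once; it reports no verdict.
The state is a dict: "t": time; "q": joint angles; "qd": joint speeds; "joint_efforts": joint torques, N m; "eef_pos": TCP position; "tool_rot": TCP orientation; "wrist_force": force on the tool from outside, world axes, zero at the start; "moment": the same for the moment, N m; "width": opening from 0.0 (shut) to 1.0 (fully open).
Only numpy, scipy, OpenCV 4.12 (cv2) and the standard library are available. Lean on these libraries where they do the work, as an engineer would, in place of code of your own. Each camera call takes 0.05 s, during which the arm holds its last target.

### The job

The orange drill guide of the dowelling jig is locked by the spring plunger. Pull the plunger's black knob up, twist it clockwise into its rest notch so that it stays up by itself when you let go, then slide the orange guide all the way along to the blue end stop and leave it there. Be gentle and find the rim, stop and notch by feel: do not strain the plunger against its stops, do not force the guide while it is locked, and leave the dowels, the cam lock and the organiser box where they are.

Things in the scene. Friction and masses are not known exactly. Their poses are not given: they have to be found in the camera images.
- jig: dowelling jig fixed on the desk: aluminium base 90 (x) x 380 (y) x 12 mm. Origin under its centre on the desk; z up, y along the jig to the blue end stop (face at y = 130 mm, 46 mm high). Plunger axis at x = 0, y = -110 mm; its steel barrel, 37 mm in diameter, ends 64 mm above the desk, on a blue bridge 62 x 44 mm, 32 mm high. The carriage's steel bar, 36 mm wide, is 24 mm high.
- knob_grip (a point): grip point on the black wing knob, on the plunger's axis, 94 mm above the desk at home; moves and turns with the knob. The wing is 14 mm thick (own x), 46 mm long (own y) and reaches from 14 mm below to 10 mm above this point; under it only a thin shaft, with the barrel's top 30 mm below this point at home. At home its axes are the jig's. A white line on top runs along its y.
- plunger_lift (a joint): lift of the plunger, m, 0 = home. Spring: 3 N at home plus 0.15 N per mm, and about 0.9 N weight. Lifted 17 mm, the hidden cross pin clears a rim and the knob can turn; a hard stop ends the pull 2.5 mm higher. Rim, notch and stop together sit up to 6 mm higher or lower from jig to jig: this can only be felt. Parked it stands 2.5 mm below the rim, 8.5 to 20.5 mm up, and a red band shows.
- plunger_turn (a joint): turn of the knob, rad, 0 = home, grows clockwise seen from above. A weak spring (0.006 to 0.03 N m) turns it home unless it sits in the rest notch. Notch middle at 1.1 rad, play about 0.07 rad either way, then a hard wall at its far side stops the turn, lifted or not. Notch and wall together lie up to 0.28 rad nearer or farther from jig to jig: this can only be felt.
- cross_pin: steel lug on the knob's shaft, hidden in the barrel, 11 mm from the axis; rides over the rim, meets the upper stop and the end wall, and drops 2.5 mm into the notch. Origin on the plunger's axis, 94 mm below point knob_grip. More than 15 N on it strains the plunger.
- lock_pin: 8 mm square steel pin at the lower end of the plunger; at home it enters 6 mm deep into a 10 mm long slot of the carriage's bar and locks it. Origin on the plunger's axis, 94 mm below point knob_grip. More than 20 N on it means that the guide is being forced.
- carriage (a joint): position of the sliding carriage (bar with the orange drill guide), m; 0 = locked place, 0.060 = against the end stop (towards the jig's +y). Slides with about 3 N of friction and stays where it is left.
- push_face (a point): on the carriage: middle (in x) of the orange guide block's face that looks to the plunger (the jig's -y), 49 mm above the desk. The block reaches 50 mm from here along the jig's +y, is 40 mm wide along x, and stands from 24 to 62 mm above the desk. Axes parallel to the jig's.
- dowel0: loose wooden dowel, 10 mm in diameter, 40 mm long along its x, origin under its middle; leave it alone
- dowel1: loose wooden dowel like dowel0; leave it alone
- cam_lock: loose zinc cam lock, a disc 15 mm in diameter, 12 mm high, origin under its centre; leave it alone
- organiser: clear organiser box with closed hinged lid, 110 (x) x 180 (y) x 42 mm, origin under its centre; leave it alone

How it is judged:
On the way, in this order (a step that is already met when the one before it is completed fails the run):
1. the plunger is parked: it stays up in its rest notch with nothing holding it (value of joint plunger_lift above 0.007 m and value of joint plunger_turn above 0.5 rad and contact force between the fingers and anything else below 0.1 N), for 0.6 s.
2. the guide has been slid to the end stop with the plunger still parked (value of joint carriage above 0.057 m and value of joint plunger_lift above 0.007 m), for 0.2 s.
At the end, for the whole second after the job is handed in: The plunger rests by itself in its notch (up by more than 7 mm, turned by more than 0.5 rad) and the carriage stands within 3 mm of the end stop, at rest (all of step 2 and value of joint plunger_turn above 0.5 rad and velocity of joint carriage below 0.005 m/s); the robot touches nothing.
It fails at once if the plunger is strained: more than 15 N on its cross pin (contact force between cross_pin and anything else above 15 N).
It fails at once if the guide is forced while locked: more than 20 N on the lock pin (contact force between lock_pin and anything else above 20 N).
It fails at once if a dowel, the cam lock or the organiser box is moved by more than 20 mm (distance of any of dowel0, dowel1, cam_lock, organiser from where it was at the start of the episode above 0.02 m).
It also fails if it takes over 72 s, if anything falls off the work surface, if the arm or the gripper's body presses on something with over 40 N, if the wrist force passes 120 N, or if a joint passes its speed limit or range.

## Working session

There is one attempt and no reset: what is moved stays moved. The work goes in short steps, Python scripts to look and compute and a shell command to move; the robot and the scene stay as the last step left them, time stands still between calls to the robot, and variables do not carry over. Pictures are saved under pics/ and viewed, and the job is handed in when it is done.

```bash
ls; mkdir -p pics; python3 - <<'E'
from bench import manip
import cv2
print(manip.hold_point_z)
print(manip.get_obs())
for n in ["scene","top","wrist"]:
    p=manip.camera_params(n); print(n,p)
    cv2.imwrite(f"pics/{n}0.png",manip.read_camera(n)[:,:,::-1])
E
```

```text
pics
0.0187
{'t': 0.0, 'q': array([ 1.07789081e+00,  2.45851149e-01,  1.55902418e+00, -1.19617044e-05,
        1.33870753e+00, -1.74097174e-01]), 'qd': array([-8.94077387e-04,  8.91509737e-04, -6.90869273e-04, -1.27663509e-03,
        4.03955450e-05,  8.92299316e-04]), 'joint_efforts': array([ 2.61391888e-04, -4.29510784e+01, -3.26128972e+01, -6.69494011e-05,
        5.30328471e-03, -1.98314871e-05]), 'eef_pos': array([0.20345651, 0.61674161, 0.23015115]), 'tool_rot': array([ 8.10379927e-01,  5.85903903e-01, -8.92670987e-04,  4.39767916e-04]), 'wrist_force': array([1.18810018, 0.90429825, 0.73841352]), 'moment': array([ 0.06091599, -0.04536828,  0.00720999]), 'width': 0.9978523253111569}
scene {'vertical_fov': 46.25963830537277, 'cx': 257.6031561829654, 'cy': 191.14885762187077, 'rvec': array([ 1.50669287,  2.32711038, -0.67644863]), 'tvec': array([ 0.1994887 , -0.42354814,  1.05256556])}
top {'vertical_fov': 56.634733618420555, 'cx': 252.82037838973886, 'cy': 190.5821370855496, 'rvec': array([ 2.10645861, -2.12451112,  0.17996675]), 'tvec': array([0.03932483, 0.59408694, 0.63043375])}
wrist {'vertical_fov': 70.83433217776643, 'cx': 255.98677693194847, 'cy': 192.4641107331543, 'rvec': array([-2.31939122, -1.67879905, -0.27437709]), 'tvec': array([-0.64921333, -0.04251977,  0.38110908])}
```

View pics/scene0.png

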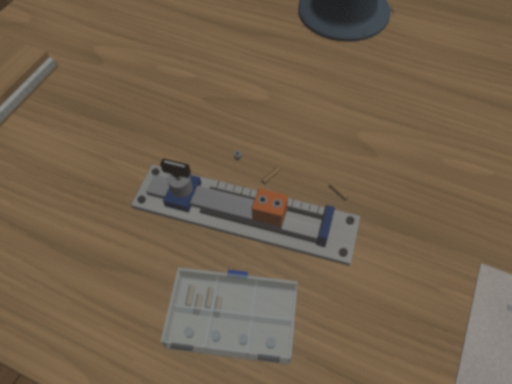

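View pics/top0.png

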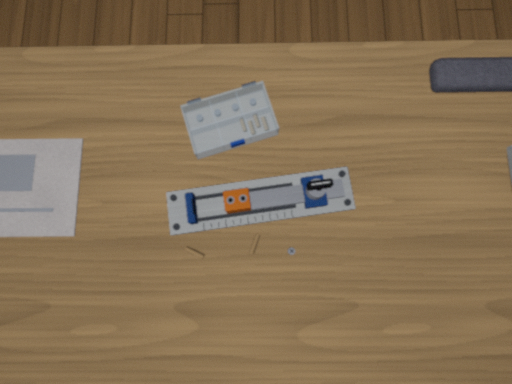

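View pics/wrist0.png

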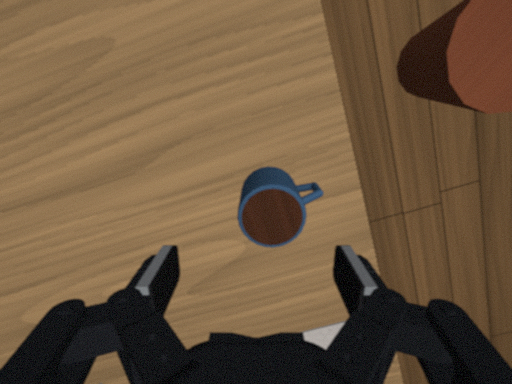

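The scene view shows the knob at about (176,167) and the guide at (270,207). The top view shows the knob at about (320,184), the guide at (237,199) and the end stop at (191,208). The jig's +y points left in the top view.

```bash
cat > h.py <<'E'
from bench import manip
import cv2, numpy as np
from scipy.spatial.transform import Rotation as R
def cam(n):
    p=manip.camera_params(n); f=192/np.tan(np.radians(p["vertical_fov"]/2))
    return dict(f=f,cx=p["cx"],cy=p["cy"],R=R.from_rotvec(p["rvec"]).as_matrix(),t=np.array(p["tvec"]))
def ray(c,uv):
    d=np.array([(uv[0]-c["cx"])/c["f"],(uv[1]-c["cy"])/c["f"],1.])
    return -c["R"].T@c["t"], c["R"].T@d
def onz(c,uv,z):
    o,d=ray(c,uv); return o+d*(z-o[2])/d[2]
def tri(c1,u1,c2,u2):
    o1,d1=ray(c1,u1);o2,d2=ray(c2,u2)
    s=np.linalg.lstsq(np.c_[d1,-d2],o2-o1,rcond=None)[0]
    a=o1+s[0]*d1;b=o2+s[1]*d2
    return (a+b)/2,np.linalg.norm(a-b)
def proj(c,X):
    p=c["R"]@np.array(X)+c["t"]; return np.array([c["cx"]+c["f"]*p[0]/p[2],c["cy"]+c["f"]*p[1]/p[2]])
def comps(m,minA=4):
    n,l,s,ce=cv2.connectedComponentsWithStats(m.astype(np.uint8))
    return [(s[i].tolist(),ce[i].round(1).tolist()) for i in range(1,n) if s[i][4]>=minA]
E
python3 - <<'E'
from h import *
for n,(x,y,w,h) in dict(top=(160,160,200,80),scene=(120,150,250,120)).items():
    im=cv2.imread(f"pics/{n}0.png")
    c=cv2.resize(im[y:y+h,x:x+w],None,fx=3.2,fy=3.2,interpolation=cv2.INTER_CUBIC)
    cv2.imwrite(f"pics/{n}0c.png",c)
    i=im.astype(int); b,g,r=i[...,0],i[...,1],i[...,2]
    print(n,"orange",comps((r>150)&(r>b+90)&(r>g+60)))
    print("blue",comps((b>r+40)&(b>g+25),10))
    print("dark",comps((i.max(2)<50),8))
E
```

```text
top orange [([224, 189, 26, 22, 323], [236.4, 199.6])]
blue [([230, 139, 15, 8, 69], [237.2, 142.3]), ([301, 175, 26, 33, 312], [312.4, 193.5]), ([185, 193, 11, 30, 205], [189.8, 207.9])]
dark [([307, 182, 25, 8, 97], [317.4, 186.0]), ([193, 198, 3, 16, 31], [193.8, 205.7])]
scene orange []
blue [([229, 271, 18, 4, 46], [237.1, 272.6])]
dark [([311, 0, 55, 24, 1056], [338.0, 10.0]), ([305, 23, 20, 13, 30], [314.1, 30.1]), ([328, 37, 15, 3, 16], [334.8, 38.1]), ([162, 162, 27, 15, 229], [175.7, 169.9]), ([166, 203, 6, 3, 8], [168.8, 204.2]), ([173, 205, 9, 4, 11], [177.3, 206.6]), ([318, 239, 7, 6, 23], [320.7, 241.3])]
```

```bash
python3 - <<'E'
from h import *
s,t=cam("scene"),cam("top")
print(tri(s,(175,161),t,(320,184)))
E
```

```text
(array([ 0.59612342, -0.08736975,  0.10557939]), np.float64(0.001669094286121028))
```

View pics/top0c.png

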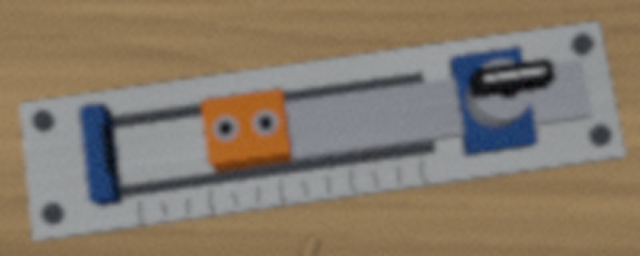

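View pics/scene0c.png

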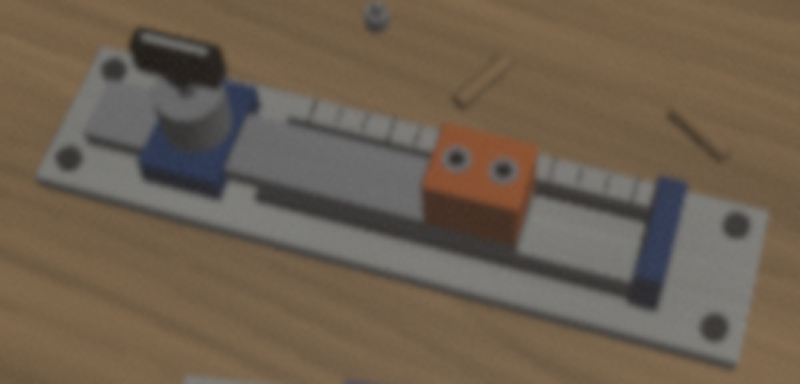

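```bash
python3 - <<'E'
from h import *
s,t=cam("scene"),cam("top")
T=lambda p:(p[0]/3.2+160-.34,p[1]/3.2+160-.34)
S=lambda p:(p[0]/3.2+120-.34,p[1]/3.2+150-.34)
print("line c",tri(s,S((176,45)),t,T((516,76))))
# screws order: end stop box side, end stop other, plunger ...
tops=[(43,120),(53,213),(583,44),(600,135)]
scs=[(713,327),(736,225),(68,157),(113,68)]
P=[]
for a,b in zip(scs,tops):
    X,e=tri(s,S(a),t,T(b)); print(X.round(4),e.round(4),onz(s,S(a),.012).round(4),onz(t,T(b),.012).round(4))
    P.append((onz(s,S(a),.012)+onz(t,T(b),.012))/2)
P=np.array(P);c=P.mean(0);y=(P[0]+P[1]-P[2]-P[3])[:2];y/=np.linalg.norm(y)
print("center",c,"y",y,np.degrees(np.arctan2(y[1],y[0])))
x=np.array([y[1],-y[0]]);print("axis",c[:2]-.11*y)
a=[onz(t,T(p),.104) for p in[(475,78),(553,72)]]
print(a, np.degrees(np.arctan2(*(a[0]-a[1])[[1,0]])))
E
```

```text
line c (array([ 0.59794927, -0.08916401,  0.09984284]), np.float64(0.00024953406014324004))
[0.5909 0.198  0.0124] 0.0015 [0.591  0.1973 0.012 ] [0.5907 0.1988 0.012 ]
[0.5311 0.1901 0.0117] 0.0008 [0.5315 0.1897 0.012 ] [0.531  0.1904 0.012 ]
[ 0.6372 -0.1495  0.0122] 0.0015 [ 0.6373 -0.1504  0.012 ] [ 0.6369 -0.1488  0.012 ]
[ 0.5778 -0.1571  0.0129] 0.0018 [ 0.5775 -0.1585  0.012 ] [ 0.5775 -0.1564  0.012 ]
center [0.58416999 0.02026348 0.012     ] y [-0.13197602  0.99125291] 97.58379390279825
axis [ 0.59868735 -0.08877434]
[array([ 0.59623932, -0.06562673,  0.104     ]), array([ 0.599205  , -0.10926586,  0.104     ])] 93.88780556859146
```

```bash
cat >> h.py <<'E'
def go(pos,yawdeg,hold=True):
    o=manip.get_obs(); Rm=R.from_quat(o["tool_rot"]).as_matrix()
    p=np.array(pos,float)
    if hold: p=p-np.array([0,0,manip.hold_point_z])
    d=Rm.T@(p-o["eef_pos"])*1000
    yaw=np.degrees(np.arctan2(Rm[1,0],Rm[0,0]))
    dt=(yaw-yawdeg+90)%180-90
    print("t",round(o["t"],2),"q",o["q"].round(2),"tcp",o["eef_pos"].round(4),"yaw",yaw.round(2),"tilt",Rm[:,2].round(3),"F",o["wrist_force"].round(2),"M",o["moment"].round(2),"w",round(o["width"]*85.4,1))
    print("shift",d.round(1),"turn",round(dt,2))
E
python3 - <<'E'
from h import *
go((.5983,-.0890,.20),7.58)
E
```

```text
t 0.15 q [ 1.08  0.25  1.56 -0.    1.34 -0.17] tcp [0.2035 0.6169 0.2304] yaw 71.73 tilt [-0.001 -0.001 -1.   ] F [0.77 0.17 0.03] M [ 0.01 -0.01 -0.01] w 85.2
shift [-546.5  596.1   49.8] turn 64.15
```

```bash
python3 -m crank '[[85,-42,46,0,7],[85,-84,92,0,14],[85,-126,138,0,21],[85,-168,184,0,28],[85,-210,230,0,35],[85,-252,276,0,42],[85,-294,322,0,49],[85,-336,368,0,56],[85,-378,414,0,64.2],[85,-420,459,0,64.2]]'
python3 - <<'E'
from h import *
go((.5983,-.0890,.20),7.58)
E
```

```text
t: 1.4
eef_pos: [0.5085, 0.0726, 0.2312]
tool_rot: [0.998, 0.065, 0.0, -0.0]
wrist_force: [0.7, 0.8, 0.3]
width: 0.992
t 1.4 q [-0.08 -0.08  1.9   0.    1.32 -0.21] tcp [0.5085 0.0726 0.2312] yaw 7.47 tilt [ 0.  0. -1.] F [0.66 0.79 0.26] M [-0.03 -0.    0.02] w 84.7
shift [ 68.  171.9  49.9] turn -0.11
```

```bash
python3 -m crank '[[85,20,50,10,0],[85,40,100,20,0],[85,60,150,30,0],[85,68,172,50,0],[85,68,172,50,0],[85,68,172,50,0]]'
python3 - <<'E'
from h import *
go((.5983,-.0890,.20),7.58)
c=cam("wrist")
cv2.imwrite("pics/w1.png",manip.read_camera("wrist")[:,:,::-1])
print(proj(c,(.5983,-.089,.104)))
E
```

```text
t: 2.15
eef_pos: [0.5977, -0.0864, 0.1815]
tool_rot: [0.998, 0.066, -0.0, -0.0]
wrist_force: [0.7, 0.3, 1.2]
width: 0.994
t 2.15 q [-0.33  0.19  1.72  0.    1.23 -0.46] tcp [ 0.5977 -0.0864  0.1815] yaw 7.56 tilt [-0.  0. -1.] F [0.74 0.27 1.25] M [0.04 0.01 0.01] w 84.9
shift [0.2 2.7 0.2] turn -0.02
[255.91233375 203.89531779]
```

View pics/w1.png

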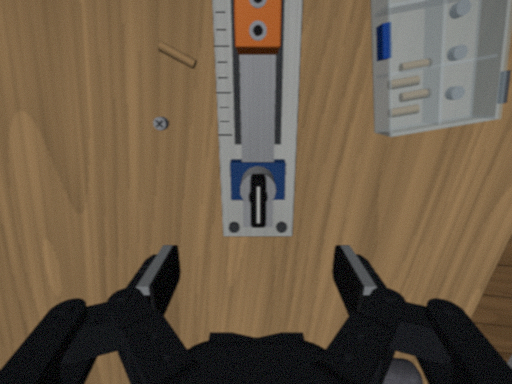

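The wrist view has the knob's white line centred at about (258,205), nearly vertical and between the fingers. I'll measure it.

```bash
python3 - <<'E'
from h import *
c=cam("wrist")
im=cv2.imread("pics/w1.png")[160:240,235:285].astype(int)
m=np.zeros(im.shape[:2],bool); m[25:66,15:33]=im[25:66,15:33].min(2)>140
print(comps(m,8))
ys,xs=np.nonzero(m)
cv2.imwrite("pics/w1c.png",cv2.resize(im.astype(np.uint8),None,fx=7,fy=7,interpolation=cv2.INTER_CUBIC))
for z in(.1,.104):
    v=cv2.fitLine(np.c_[xs,ys].astype(np.float32),2,0,.01,.01).ravel()
    ce=np.array([(xs.min()+xs.max())/2+235,(ys.min()+ys.max())/2+160])
    a=onz(c,(v[2]+235-10*v[0],v[3]+160-10*v[1]),z);b=onz(c,(v[2]+235+10*v[0],v[3]+160+10*v[1]),z)
    print(ce,onz(c,ce,z),np.degrees(np.arctan2(*(a-b)[[1,0]])))
g=lambda u,v,z:onz(c,(u,v),z)
print(g(234,227,.012),g(282,227,.012))
E
```

```text
[([23, 27, 1, 35, 35], [23.0, 44.0])]
[258. 204.] [ 0.60066617 -0.09039347  0.1       ] 97.77109216429962
[258. 204.] [ 0.60042523 -0.08886164  0.104     ] 97.77109216429946
[ 0.57978604 -0.15941598  0.012     ] [ 0.64068338 -0.15127935  0.012     ]
```

View pics/w1c.png

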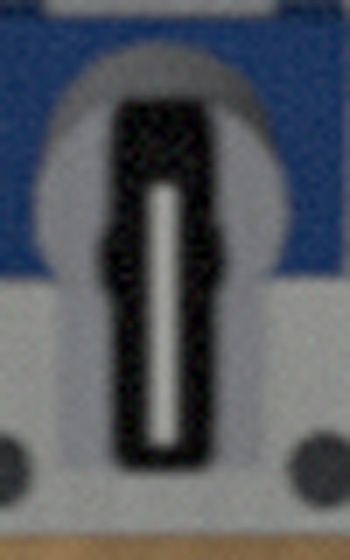

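```bash
python3 -m crank '[[85,1,2.5,25,0],[85,1,2.5,50,0],[85,1,2.5,64,0],[85,1,2.5,64,0],[85,1,2.5,64,0]]'
python3 - <<'E'
from h import *
go((.5995,-.0890,.094),7.58)
c=cam("wrist")
cv2.imwrite("pics/w2.png",manip.read_camera("wrist")[:,:,::-1])
print(proj(c,(.5983,-.089,.104)))
o=manip.get_obs();print("tcp px",proj(c,o["eef_pos"]))
E
```

```text
t: 2.82
eef_pos: [0.6, -0.0894, 0.1187]
tool_rot: [0.998, 0.066, 0.001, 0.0]
wrist_force: [1.1, -1.1, 0.1]
width: 0.997
t 2.83 q [-0.33  0.27  1.75  0.    1.12 -0.47] tcp [ 0.6    -0.0894  0.1187] yaw 7.56 tilt [ 0.002 -0.001 -1.   ] F [ 1.07 -1.13  0.09] M [0.02 0.02 0.06] w 85.2
shift [-0.6 -0.5 43.4] turn -0.02
[252.89728962 234.0182749 ]
tcp px [255.58488585 246.62363051]
```

View pics/w2.png

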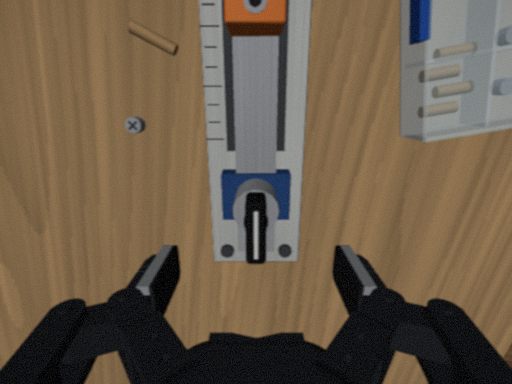

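```bash
python3 - <<'E'
from h import *
c=cam("wrist")
im=cv2.imread("pics/w2.png").astype(int)
m=np.zeros(im.shape[:2],bool); m[205:265,248:264]=im[205:265,248:264].min(2)>120
C=comps(m,8);print(C)
d=np.zeros(im.shape[:2],bool); d[185:275,235:275]=im[185:275,235:275].max(2)<60
print(comps(d,20))
b=max(C,key=lambda k:k[0][4])
u=(b[1][0],b[0][1]+b[0][3]/2-.5)
print(u,onz(c,u,.104),onz(c,u,.102))
# height from both wrist views: line end rows
s,t=cam("scene"),cam("top")
T=(516/3.2+160-.34,76/3.2+160-.34)
print(tri(c,u,t,T))
S=(176/3.2+120-.34,45/3.2+150-.34)
print(tri(c,u,s,S))
E
```

```text
[([254, 212, 4, 47, 187], [255.5, 234.9])]
[([244, 193, 24, 71, 1116], [255.5, 225.4])]
(255.5, 235.0) [ 0.60017603 -0.08967334  0.104     ] [ 0.60031569 -0.09071607  0.102     ]
(array([ 0.59879686, -0.08932098,  0.10319397]), np.float64(0.0031363900570927773))
(array([ 0.60012009, -0.0880592 ,  0.10443949]), np.float64(0.0024563801603295203))
```

```bash
python3 -m crank '[[60,-0.2,0,15,0],[40,-0.2,0,30,0],[40,-0.2,0,43.4,0],[25,-0.2,0,43.4,0],[22,-0.2,0,43.4,0],[22,-0.2,0,43.4,0]]' 20
python3 - <<'E'
from h import *
go((.5998,-.0894,.094),7.58)
cv2.imwrite("pics/w3.png",manip.read_camera("wrist")[:,:,::-1])
E
```

```text
t: 3.62
eef_pos: [0.5996, -0.0896, 0.0746]
tool_rot: [0.998, 0.066, 0.001, 0.0]
wrist_force: [0.3, 0.2, 0.8]
width: 0.257
t 3.62 q [-0.34  0.33  1.76  0.    1.05 -0.47] tcp [ 0.5996 -0.0896  0.0746] yaw 7.53 tilt [ 0.001 -0.    -1.   ] F [0.31 0.18 0.85] M [0.03 0.04 0.06] w 22.0
shift [ 0.3 -0.2 -0.7] turn -0.05
```

View pics/w3.png

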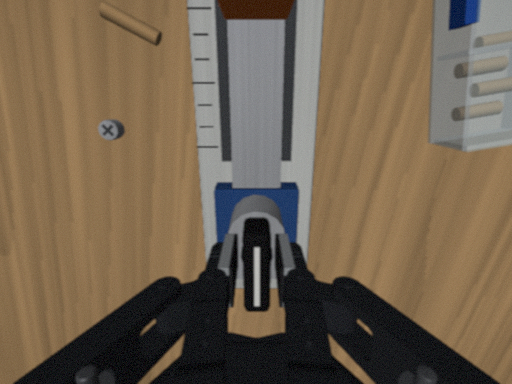

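Fingers straddle the wing (columns 244–270) with equal gaps on both sides. Closing.

```bash
python3 -m crank '[[18,0,0,0,0],[15,0,0,0,0],[12,0,0,0,0],[10,0,0,0,0],[8,0,0,0,0],[8,0,0,0,0]]' 25
python3 - <<'E'
from h import *
go((.5998,-.0894,.094),7.58)
E
```

```text
t: 4.42
eef_pos: [0.5995, -0.0895, 0.0743]
tool_rot: [0.998, 0.066, 0.001, 0.0]
wrist_force: [1.4, 0.5, 0.9]
width: 0.158
t 4.42 q [-0.34  0.33  1.77  0.    1.05 -0.47] tcp [ 0.5995 -0.0895  0.0743] yaw 7.53 tilt [ 0.001 -0.    -1.   ] F [1.37 0.52 0.92] M [ 0.1  -0.38 -0.  ] w 13.5
shift [ 0.3 -0.1 -1. ] turn -0.05
```

```bash
python3 -m crank '[[8,0,0,-1,0],[8,0,0,-2,0],[8,0,0,-3,0],[8,0,0,-4,0],[8,0,0,-4,0]]' 25
python3 -m crank '[[8,0,0,-1,0],[8,0,0,-2,0],[8,0,0,-3,0],[8,0,0,-4,0],[8,0,0,-4,0]]' 
python3 - <<'E'
from h import *
go((.5998,-.0894,.094),7.58)
E
```

```text
t: 5.05
eef_pos: [0.5992, -0.0894, 0.0776]
tool_rot: [0.998, 0.066, 0.0, 0.0]
wrist_force: [5.4, 0.1, -3.6]
width: 0.162
t: 5.68
eef_pos: [0.5992, -0.0894, 0.0816]
tool_rot: [0.998, 0.066, 0.0, 0.0]
wrist_force: [4.9, 0.1, -4.1]
width: 0.159
t 5.67 q [-0.34  0.32  1.76  0.    1.06 -0.47] tcp [ 0.5992 -0.0894  0.0816] yaw 7.53 tilt [ 0.001  0.    -1.   ] F [ 4.94  0.1  -4.12] M [-0.06 -1.07  0.03] w 13.6
shift [0.6 0.1 6.3] turn -0.05
```

```bash
python3 -m crank '[[8,0.3,0,0,0],[8,0.6,0,0,0],[8,0.6,0,0,0]]' 
python3 -m crank '[[8,0,0,-0.5,0],[8,0,0,-1,0],[8,0,0,-1.5,0],[8,0,0,-2,0],[8,0,0,-2,0]]' 
python3 - <<'E'
from h import *
go((.5998,-.0894,.094),7.58)
E
```

```text
t: 6.05
eef_pos: [0.5993, -0.0893, 0.0815]
tool_rot: [0.998, 0.066, -0.0, -0.0]
wrist_force: [4.0, -0.8, -5.3]
width: 0.156
t: 6.68
eef_pos: [0.5994, -0.0893, 0.0838]
tool_rot: [0.998, 0.066, -0.0, -0.0]
wrist_force: [3.3, -1.3, -5.6]
width: 0.162
t 6.67 q [-0.33  0.32  1.76 -0.    1.06 -0.47] tcp [ 0.5994 -0.0893  0.0838] yaw 7.53 tilt [-0.001  0.    -1.   ] F [ 3.32 -1.31 -5.64] M [-0.2  -0.62  0.06] w 13.8
shift [0.4 0.1 8.5] turn -0.05
```

```bash
python3 -m crank '[[8,0.4,0,-0.5,0],[8,0.8,0,-1,0],[8,0.8,0,-1,0],[8,0.8,0,-1,0]]' 
python3 -m crank '[[8,0,0,-0.5,0],[8,0,0,-1,0],[8,0,0,-1,0]]' 
python3 -m crank '[[8,0,0,-0.5,0],[8,0,0,-1,0],[8,0,0,-1,0]]' 
python3 - <<'E'
from h import *
go((.5998,-.0894,.094),7.58)
E
```

```text
t: 7.18
eef_pos: [0.5998, -0.0892, 0.0845]
tool_rot: [0.998, 0.066, -0.001, -0.0]
wrist_force: [-1.4, -2.0, -5.3]
width: 0.159
t: 7.55
eef_pos: [0.5999, -0.0892, 0.0856]
tool_rot: [0.998, 0.066, -0.001, -0.0]
wrist_force: [-1.9, -3.7, -5.3]
width: 0.163
t: 7.92
eef_pos: [0.6, -0.0892, 0.0867]
tool_rot: [0.998, 0.066, -0.001, -0.0]
wrist_force: [-2.8, -3.0, -5.7]
width: 0.158
t 7.92 q [-0.33  0.31  1.76 -0.    1.07 -0.47] tcp [ 0.6    -0.0892  0.0867] yaw 7.53 tilt [-0.001  0.    -1.   ] F [-2.83 -2.97 -5.72] M [-0.51  0.77 -0.  ] w 13.5
shift [-0.2  0.2 11.4] turn -0.05
```

```bash
python3 -m crank '[[8,-0.3,0.3,-0.5,0],[8,-0.4,0.5,-0.7,0],[8,-0.4,0.5,-0.7,0]]' 
python3 -m crank '[[8,0,0,-0.4,0],[8,0,0,-0.7,0],[8,0,0,-0.7,0]]' 
python3 -m crank '[[8,0,0,-0.4,0],[8,0,0,-0.7,0],[8,0,0,-0.7,0]]' 
python3 - <<'E'
from h import *
go((.5998,-.0894,.094),7.58)
E
```

```text
t: 8.3
eef_pos: [0.6, -0.0894, 0.0875]
tool_rot: [0.998, 0.066, -0.0, -0.0]
wrist_force: [-2.5, -0.0, -6.0]
width: 0.162
t: 8.68
eef_pos: [0.6, -0.0895, 0.0882]
tool_rot: [0.998, 0.066, -0.0, -0.0]
wrist_force: [-3.5, 0.3, -6.1]
width: 0.157
t: 9.05
eef_pos: [0.6, -0.0896, 0.0889]
tool_rot: [0.998, 0.066, -0.0, -0.0]
wrist_force: [-3.0, 1.4, -6.0]
width: 0.161
t 9.05 q [-0.34  0.31  1.76  0.    1.07 -0.47] tcp [ 0.6    -0.0896  0.0889] yaw 7.53 tilt [-0.  0. -1.] F [-2.97  1.38 -6.02] M [0.31 0.72 0.01] w 13.7
shift [-0.2 -0.2 13.6] turn -0.05
```

```bash
python3 -m crank '[[8,-0.2,0,-0.4,0],[8,-0.3,0,-0.7,0],[8,-0.3,0,-0.7,0]]' 
python3 -m crank '[[8,0,0,-0.4,0],[8,0,0,-0.7,0],[8,0,0,-0.7,0]]' 
python3 -m crank '[[8,0,0,-0.4,0],[8,0,0,-0.7,0],[8,0,0,-0.7,0]]'
```

```text
t: 9.43
eef_pos: [0.5999, -0.0897, 0.0898]
tool_rot: [0.998, 0.066, 0.0, -0.0]
wrist_force: [-2.1, 2.1, -6.2]
width: 0.157
t: 9.8
eef_pos: [0.5999, -0.0897, 0.0905]
tool_rot: [0.998, 0.066, 0.0, -0.0]
wrist_force: [-2.4, 2.5, -5.7]
width: 0.154
t: 10.18
eef_pos: [0.5998, -0.0897, 0.0911]
tool_rot: [0.998, 0.066, 0.0, -0.0]
wrist_force: [-2.5, 2.7, -6.3]
width: 0.159
```

```bash
python3 -m crank '[[8,-0.2,-0.2,-0.4,0],[8,-0.3,-0.3,-0.7,0],[8,-0.3,-0.3,-0.7,0]]' 
python3 -m crank '[[8,0,0,-0.4,0],[8,0,0,-0.7,0],[8,0,0,-0.7,0]]' 
python3 -m crank '[[8,0,0,-0.4,0],[8,0,0,-0.7,0],[8,0,0,-0.7,0]]'
```

```text
t: 10.55
eef_pos: [0.5997, -0.0897, 0.092]
tool_rot: [0.998, 0.066, 0.0, 0.0]
wrist_force: [-1.4, 2.9, -7.5]
width: 0.161
t: 10.92
eef_pos: [0.5997, -0.0896, 0.0926]
tool_rot: [0.998, 0.066, 0.0, 0.0]
wrist_force: [-0.6, 2.6, -6.3]
width: 0.154
t: 11.3
eef_pos: [0.5997, -0.0896, 0.0933]
tool_rot: [0.998, 0.066, 0.0, 0.0]
wrist_force: [0.9, 2.4, -6.5]
width: 0.159
```

```bash
python3 -m crank '[[8,0.1,-0.2,-0.4,0],[8,0.1,-0.4,-0.7,0],[8,0.1,-0.4,-0.7,0]]' 
python3 -m crank '[[8,0,0,-0.4,0],[8,0,0,-0.7,0],[8,0,0,-0.7,0]]' 
python3 - <<'E'
from h import *
go((.5998,-.0894,.094),7.58)
cv2.imwrite("pics/s2.png",cv2.resize(manip.read_camera("scene")[130:230,120:250,::-1],None,fx=5,fy=5,interpolation=cv2.INTER_CUBIC))
E
```

```text
t: 11.68
eef_pos: [0.5996, -0.0895, 0.094]
tool_rot: [0.998, 0.066, 0.0, 0.0]
wrist_force: [0.6, -0.1, -6.5]
width: 0.158
t: 12.05
eef_pos: [0.5996, -0.0894, 0.0947]
tool_rot: [0.998, 0.066, 0.0, 0.0]
wrist_force: [0.5, -0.5, -8.0]
width: 0.156
t 12.05 q [-0.33  0.3   1.76 -0.    1.08 -0.47] tcp [ 0.5996 -0.0894  0.0947] yaw 7.54 tilt [ 0. -0. -1.] F [ 0.51 -0.48 -7.98] M [-0.07 -0.1   0.02] w 13.3
shift [ 0.2  0.1 19.4] turn -0.04
```

View pics/s2.png

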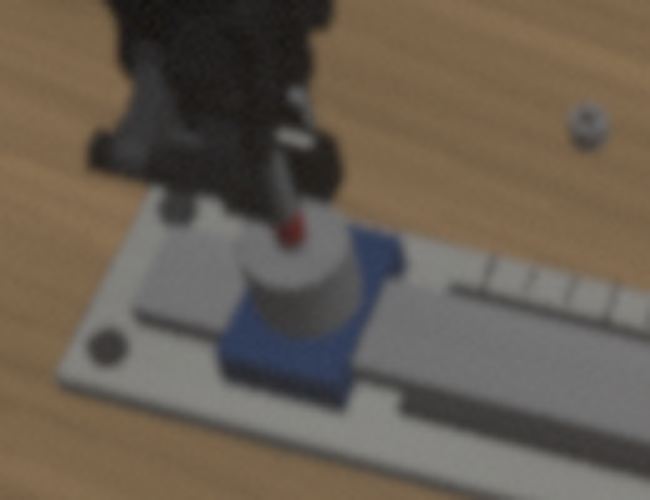

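The red band shows on the shaft, at about (290,232) in the crop, so the plunger is rising with the fingers. Continuing.

```bash
python3 -m crank '[[8,0,0,0,0]]'; python3 -m crank '[[8,0,0,-0.4,0],[8,0,0,-0.4,0]]' 
python3 -m crank '[[8,0,0,-0.4,0],[8,0,0,-0.4,0]]'
```

```text
t: 12.22
eef_pos: [0.5996, -0.0893, 0.0946]
tool_rot: [0.998, 0.066, 0.0, 0.0]
wrist_force: [1.0, -0.8, -6.4]
width: 0.159
t: 12.48
eef_pos: [0.5996, -0.0893, 0.0951]
tool_rot: [0.998, 0.066, 0.0, 0.0]
wrist_force: [0.2, -1.6, -6.7]
width: 0.161
t: 12.72
eef_pos: [0.5996, -0.0893, 0.0952]
tool_rot: [0.998, 0.066, 0.0, 0.0]
wrist_force: [1.7, -1.7, -9.4]
width: 0.16
```

```bash
python3 -m crank '[[8,0,0,0,0],[8,0,0,0,0]]'; python3 -m crank '[[8,0,0,-0.3,0],[8,0,0,-0.3,0]]'
```

```text
t: 12.98
eef_pos: [0.5995, -0.0893, 0.0952]
tool_rot: [0.998, 0.066, 0.0, 0.0]
wrist_force: [3.1, -2.0, -9.6]
width: 0.162
t: 13.22
eef_pos: [0.5995, -0.0892, 0.0954]
tool_rot: [0.998, 0.066, 0.0, 0.0]
wrist_force: [3.4, -1.9, -12.2]
width: 0.159
```

```bash
python3 -m crank '[[8,0.2,0.2,0.9,0],[8,0.4,0.3,1.8,0],[8,0.4,0.3,1.8,0],[8,0.4,0.3,1.8,0]]'; python3 - <<'E'
from h import *
go((.5998,-.0894,.094),7.58)
E
```

```text
t: 13.72
eef_pos: [0.5997, -0.0893, 0.094]
tool_rot: [0.998, 0.066, -0.0, -0.0]
wrist_force: [-0.7, -1.1, -7.8]
width: 0.163
t 13.72 q [-0.33  0.3   1.76 -0.    1.08 -0.47] tcp [ 0.5997 -0.0893  0.094 ] yaw 7.54 tilt [-0.001  0.    -1.   ] F [-0.72 -1.06 -7.8 ] M [-0.32  0.17  0.01] w 13.9
shift [ 0.   0.1 18.7] turn -0.04
```

```bash
python3 -m crank '[[8,0,0,0,2],[8,0,0,0,4],[8,0,0,0,4]]'; python3 - <<'E'
from h import *
go((.5998,-.0894,.094),7.58)
E
python3 -m crank '[[8,0,0,0,3],[8,0,0,0,6],[8,0,0,0,6]]'; python3 - <<'E'
from h import *
go((.5998,-.0894,.094),7.58)
E
```

```text
t: 14.1
eef_pos: [0.5998, -0.0893, 0.0938]
tool_rot: [1.0, 0.031, -0.0, -0.0]
wrist_force: [-1.0, -0.7, -7.0]
width: 0.16
t 14.1 q [-0.33  0.3   1.76 -0.    1.08 -0.4 ] tcp [ 0.5998 -0.0893  0.0938] yaw 3.51 tilt [-0.  0. -1.] F [-0.95 -0.74 -7.04] M [-0.23  0.23 -0.01] w 13.6
shift [ 0.   0.1 18.5] turn -4.07
t: 14.48
eef_pos: [0.5998, -0.0893, 0.0938]
tool_rot: [1.0, -0.021, -0.0, -0.0]
wrist_force: [-1.4, -0.6, -6.5]
width: 0.158
t 14.47 q [-0.33  0.3   1.76  0.    1.08 -0.29] tcp [ 0.5998 -0.0893  0.0938] yaw -2.43 tilt [-0.  0. -1.] F [-1.38 -0.57 -6.52] M [-0.25  0.21 -0.05] w 13.5
shift [ 0.   0.1 18.5] turn -10.01
```

```bash
python3 -m crank '[[8,0,0,0,4],[8,0,0,0,8],[8,0,0,0,12],[8,0,0,0,16],[8,0,0,0,16]]'; python3 - <<'E'
from h import *
go((.5998,-.0894,.094),7.58)
E
python3 -m crank '[[8,0,0,0,4],[8,0,0,0,8],[8,0,0,0,12],[8,0,0,0,16],[8,0,0,0,18],[8,0,0,0,18]]'; python3 - <<'E'
from h import *
go((.5998,-.0894,.094),7.58)
E
```

```text
t: 15.1
eef_pos: [0.5998, -0.0893, 0.0938]
tool_rot: [0.987, -0.16, -0.0, -0.0]
wrist_force: [-0.5, -0.6, -6.2]
width: 0.157
t 15.1 q [-0.33  0.3   1.76  0.    1.08 -0.01] tcp [ 0.5998 -0.0893  0.0938] yaw -18.38 tilt [-0.  0. -1.] F [-0.48 -0.62 -6.19] M [-0.19  0.28  0.04] w 13.4
shift [ 0.   0.1 18.5] turn -25.96
t: 15.85
eef_pos: [0.5999, -0.0893, 0.0938]
tool_rot: [0.95, -0.312, -0.0, -0.0]
wrist_force: [-1.8, -1.0, -6.5]
width: 0.158
t 15.85 q [-0.33  0.3   1.76  0.    1.08  0.3 ] tcp [ 0.5999 -0.0893  0.0938] yaw -36.4 tilt [-0.  0. -1.] F [-1.8  -0.97 -6.52] M [-0.16  0.31  0.06] w 13.5
shift [ 0.   0.1 18.5] turn -43.98
```

```bash
cat > m.py <<'E'
from h import *
o=manip.get_obs();Rm=R.from_quat(o["tool_rot"]).as_matrix();print(round(o["t"],2),"turned",round(7.54-np.degrees(np.arctan2(Rm[1,0],Rm[0,0])),2),"Mz",o["moment"][2].round(3),"F",o["wrist_force"].round(1),"z",o["eef_pos"][2].round(4),"tau6",o["joint_efforts"][5].round(3))
E
python3 m.py
python3 -m crank '[[8,0,0,0,2],[8,0,0,0,3],[8,0,0,0,3]]'>/dev/null; python3 m.py
python3 -m crank '[[8,0,0,0,2],[8,0,0,0,3],[8,0,0,0,3]]'>/dev/null; python3 m.py
python3 -m crank '[[8,0,0,0,1.5],[8,0,0,0,1.5]]'>/dev/null; python3 m.py
python3 -m crank '[[8,0,0,0,1.5],[8,0,0,0,1.5]]'>/dev/null; python3 m.py
```

```text
15.85 turned 43.94 Mz 0.062 F [-1.8 -1.  -6.5] z 0.0938 tau6 0.081
16.23 turned 47.0 Mz -0.021 F [-1.6 -0.8 -6.5] z 0.0938 tau6 0.055
16.6 turned 50.02 Mz -0.01 F [-1.9  0.1 -7.2] z 0.0939 tau6 0.058
16.85 turned 51.52 Mz 0.039 F [-1.3 -0.4 -6.9] z 0.0939 tau6 0.073
17.1 turned 53.02 Mz 0.054 F [-1.2  1.  -6.3] z 0.0939 tau6 0.074
```

```bash

python3 -m crank '[[8,0,0,0,1],[8,0,0,0,1]]'>/dev/null; python3 m.py
python3 -m crank '[[8,0,0,0,1],[8,0,0,0,1]]'>/dev/null; python3 m.py
python3 -m crank '[[8,0,0,0,1],[8,0,0,0,1]]'>/dev/null; python3 m.py
```

```text
17.35 turned 54.02 Mz -0.006 F [-2.1  0.8 -6.5] z 0.0939 tau6 0.056
17.6 turned 55.02 Mz 0.018 F [-1.5  0.1 -7. ] z 0.0939 tau6 0.056
17.85 turned 56.02 Mz 0.037 F [-1.8  0.  -7. ] z 0.0939 tau6 0.057
```

```bash

python3 -m crank '[[8,0,0,0,1],[8,0,0,0,1]]'>/dev/null; python3 m.py
python3 -m crank '[[8,0,0,0,1],[8,0,0,0,1]]'>/dev/null; python3 m.py
```

```text
18.1 turned 57.02 Mz 0.023 F [-1.7 -0.3 -6.4] z 0.0939 tau6 0.057
18.35 turned 58.02 Mz 0.045 F [-2.6  0.8 -6.3] z 0.0939 tau6 0.057
```

```bash

python3 -m crank '[[8,0,0,0,1],[8,0,0,0,1]]'>/dev/null; python3 m.py
python3 -m crank '[[8,0,0,0,1],[8,0,0,0,1]]'>/dev/null; python3 m.py
```

```text
18.6 turned 59.02 Mz 0.047 F [-2.4  0.8 -6.9] z 0.0939 tau6 0.057
18.85 turned 60.02 Mz 0.014 F [-2.4  0.6 -5.9] z 0.0939 tau6 0.058
```

```bash

python3 -m crank '[[8,0,0,0,1],[8,0,0,0,1]]'>/dev/null; python3 m.py
python3 -m crank '[[8,0,0,0,1],[8,0,0,0,1]]'>/dev/null; python3 m.py
```

```text
19.1 turned 61.02 Mz 0.019 F [-2.1  0.2 -7.1] z 0.0939 tau6 0.058
19.35 turned 62.02 Mz -0.055 F [-1.9  1.  -6.8] z 0.0939 tau6 0.058
```

```bash

python3 -m crank '[[8,0,0,0,1],[8,0,0,0,1]]'>/dev/null; python3 m.py
python3 -m crank '[[8,0,0,0,1],[8,0,0,0,1]]'>/dev/null; python3 m.py
```

```text
19.6 turned 63.02 Mz 0.029 F [-1.8  0.7 -7.4] z 0.0939 tau6 0.058
19.85 turned 64.02 Mz 0.017 F [-2.2  0.8 -6. ] z 0.0939 tau6 0.059
```

```bash

python3 -m crank '[[8,0,0,0,1],[8,0,0,0,1]]'>/dev/null; python3 m.py
python3 -m crank '[[8,0,0,0,1],[8,0,0,0,1]]'>/dev/null; python3 m.py
```

```text
20.1 turned 65.02 Mz 0.077 F [-2.3  0.7 -6.5] z 0.0939 tau6 0.059
20.35 turned 66.02 Mz 0.04 F [-3.1  0.3 -5.8] z 0.0939 tau6 0.059
```

```bash

python3 -m crank '[[8,0,0,0,1],[8,0,0,0,1]]'>/dev/null; python3 m.py
python3 -m crank '[[8,0,0,0,1],[8,0,0,0,1]]'>/dev/null; python3 m.py
```

```text
20.6 turned 67.02 Mz 0.039 F [-1.8  0.6 -7.6] z 0.0939 tau6 0.06
20.85 turned 68.02 Mz 0.048 F [-1.9  0.2 -7. ] z 0.0939 tau6 0.06
```

```bash

python3 -m crank '[[8,0,0,0,1],[8,0,0,0,1]]'>/dev/null; python3 m.py
python3 -m crank '[[8,0,0,0,1],[8,0,0,0,1]]'>/dev/null; python3 m.py
```

```text
21.1 turned 69.02 Mz 0.012 F [-2.9 -0.  -7.2] z 0.0939 tau6 0.06
21.35 turned 70.02 Mz -0.013 F [-3.3  1.3 -7.3] z 0.0939 tau6 0.06
```

```bash

python3 -m crank '[[8,0,0,0,1],[8,0,0,0,1]]'>/dev/null; python3 m.py
python3 -m crank '[[8,0,0,0,1],[8,0,0,0,1]]'>/dev/null; python3 m.py
```

```text
21.6 turned 71.02 Mz 0.015 F [-2.1  1.4 -6.6] z 0.0939 tau6 0.061
21.85 turned 72.02 Mz 0.013 F [-2.7  0.8 -7.2] z 0.0939 tau6 0.061
```

```bash

python3 -m crank '[[8,0,0,0,1],[8,0,0,0,1]]'>/dev/null; python3 m.py
python3 -m crank '[[8,0,0,0,1],[8,0,0,0,1]]'>/dev/null; python3 m.py
```

```text
22.1 turned 73.02 Mz 0.003 F [-2.7  0.3 -6.2] z 0.0939 tau6 0.061
22.35 turned 74.02 Mz 0.038 F [-1.5 -0.3 -6.3] z 0.0939 tau6 0.061
```

```bash

python3 -m crank '[[8,0,0,0,1],[8,0,0,0,1]]'>/dev/null; python3 m.py
python3 -m crank '[[8,0,0,0,1],[8,0,0,0,1]]'>/dev/null; python3 m.py
```

```text
22.6 turned 75.01 Mz 0.026 F [-1.9  0.  -7.2] z 0.0939 tau6 0.062
22.85 turned 76.02 Mz 0.026 F [-2.   0.4 -6.6] z 0.0939 tau6 0.062
```

```bash

python3 -m crank '[[8,0,0,0,1],[8,0,0,0,1]]'>/dev/null; python3 m.py
python3 - <<'E'
from h import *
cv2.imwrite("pics/w4.png",manip.read_camera("wrist")[150:384,130:400,::-1].repeat(2,0).repeat(2,1))
E
```

```text
23.1 turned 77.02 Mz 0.04 F [-1.9  0.3 -6.6] z 0.0939 tau6 0.062
```

View pics/w4.png

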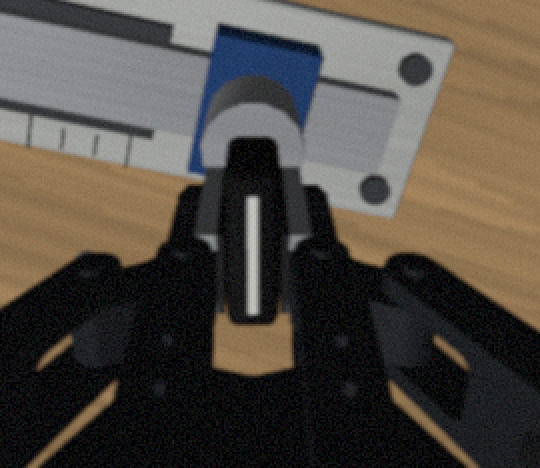

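The wing is square in the jaws, with the white line vertical at column ~252 of the crop, and it has turned about 77° relative to the jig. The wall hasn't been felt yet.

```bash

python3 -m crank '[[8,0,0,0,0.8],[8,0,0,0,0.8]]'>/dev/null; python3 m.py
python3 -m crank '[[8,0,0,0,0.8],[8,0,0,0,0.8]]'>/dev/null; python3 m.py
```

```text
23.4 turned 77.82 Mz 0.055 F [-1.4  0.6 -7.3] z 0.0939 tau6 0.055
23.65 turned 78.61 Mz 0.057 F [-1.7  0.6 -6.6] z 0.0939 tau6 0.055
```

```bash

python3 -m crank '[[8,0,0,0,0.8],[8,0,0,0,0.8]]'>/dev/null; python3 m.py
python3 -m crank '[[8,0,0,0,0.8],[8,0,0,0,0.8]]'>/dev/null; python3 m.py
```

```text
23.9 turned 79.42 Mz 0.084 F [-2.4  0.8 -5.8] z 0.0939 tau6 0.056
24.15 turned 80.22 Mz 0.003 F [-1.7  0.3 -6.4] z 0.0939 tau6 0.061
```

```bash

python3 -m crank '[[8,0,0,0,0.6],[8,0,0,0,0.6]]'>/dev/null; python3 m.py
python3 -m crank '[[8,0,0,0,0.6],[8,0,0,0,0.6]]'>/dev/null; python3 m.py
```

```text
24.4 turned 80.81 Mz 0.018 F [-2.1  1.3 -7.2] z 0.0939 tau6 0.061
24.65 turned 81.41 Mz 0.032 F [-1.1  1.  -7.2] z 0.0939 tau6 0.071
```

```bash

python3 -m crank '[[8,0,0,0,0.6],[8,0,0,0,0.6]]'>/dev/null; python3 m.py
```

```text
24.9 turned 82.01 Mz 0.05 F [-1.   0.2 -7.6] z 0.0939 tau6 0.085
```

The joint torque rises from about 81°, which is the far wall. I'll back off 4° to the notch's middle and lower.

```bash

python3 -m crank '[[8,0.1,0,0,-2],[8,0.1,0,0,-5],[8,0.1,0,0,-5]]'>/dev/null; python3 m.py
python3 -m crank '[[8,0,0,0.6,0],[8,0,0,1,0],[8,0,0,1,0]]'>/dev/null; python3 m.py
python3 -m crank '[[8,0,0,0.4,0],[8,0,0,0.6,0],[8,0,0,0.6,0]]'>/dev/null; python3 m.py
```

```text
25.27 turned 77.0 Mz 0.049 F [-1.9  0.2 -5.9] z 0.0939 tau6 -0.084
25.65 turned 77.01 Mz 0.031 F [-1.6  1.4 -6.6] z 0.0929 tau6 0.027
26.02 turned 77.01 Mz 0.032 F [-2.1  0.5 -7. ] z 0.0923 tau6 0.026
```

```bash

python3 -m crank '[[8,0,0,0.4,0],[8,0,0,0.6,0],[8,0,0,0.6,0]]'>/dev/null; python3 m.py
python3 -m crank '[[8,0,0,0.4,0],[8,0,0,0.6,0],[8,0,0,0.6,0]]'>/dev/null; python3 m.py
```

```text
26.4 turned 77.0 Mz 0.043 F [-2.9  1.7 -6.3] z 0.0917 tau6 0.026
26.77 turned 77.01 Mz 0.019 F [-2.3  1.  -6.3] z 0.0911 tau6 0.026
```

```bash

python3 -m crank '[[8,0,0,0.4,0],[8,0,0,0.4,0],[8,0,0,0.4,0]]'>/dev/null; python3 m.py
python3 -m crank '[[8,0,0,0.4,0],[8,0,0,0.4,0],[8,0,0,0.4,0]]'>/dev/null; python3 m.py
```

```text
27.15 turned 77.0 Mz 0.005 F [-1.8  1.1 -5.1] z 0.0907 tau6 0.026
27.52 turned 77.0 Mz 0.061 F [-2.8  1.3 -6.1] z 0.0903 tau6 0.026
```

```bash

python3 -m crank '[[8,0,0,0.4,0],[8,0,0,0.4,0],[8,0,0,0.4,0]]'>/dev/null; python3 m.py
python3 -m crank '[[8,0,0,0.4,0],[8,0,0,0.4,0],[8,0,0,0.4,0]]'>/dev/null; python3 m.py
```

```text
27.9 turned 77.0 Mz 0.016 F [-3.   2.1 -4.4] z 0.0901 tau6 0.023
28.27 turned 77.0 Mz 0.003 F [-4.1  2.8 -0.7] z 0.0899 tau6 0.017
```

```bash

python3 -m crank '[[8,-0.3,0.2,0,0],[8,-0.6,0.4,0,0],[8,-0.6,0.4,0,0]]'>/dev/null; python3 m.py
python3 -m crank '[[16,0,0,0,0],[19,0,0,0,0],[23,0,0,0,0],[26,0,0,0,0],[28,0,0,0,0],[28,0,0,0,0]]'; python3 m.py
python3 - <<'E'
from h import *
cv2.imwrite("pics/w5.png",manip.read_camera("wrist")[150:384,130:400,::-1].repeat(2,0).repeat(2,1))
cv2.imwrite("pics/s3.png",cv2.resize(manip.read_camera("scene")[130:230,120:250,::-1],None,fx=5,fy=5,interpolation=cv2.INTER_CUBIC))
E
```

```text
28.65 turned 77.01 Mz -0.038 F [-2.4  0.2 -1.1] z 0.0899 tau6 0.029
t: 29.4
eef_pos: [0.5994, -0.0891, 0.0895]
tool_rot: [0.822, -0.57, 0.0, 0.0]
wrist_force: [-0.1, 0.2, -0.2]
width: 0.33
29.4 turned 77.0 Mz 0.004 F [-0.1  0.2 -0.2] z 0.0895 tau6 0.0
```

View pics/w5.png

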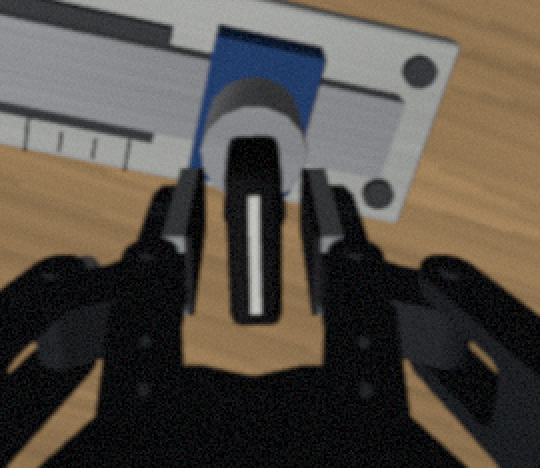

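View pics/s3.png

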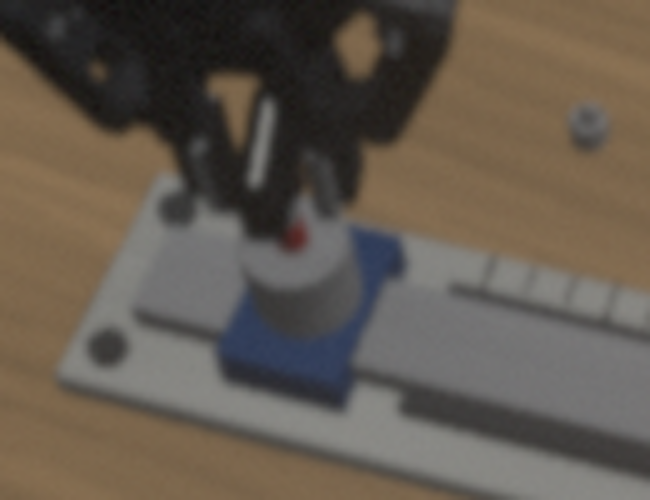

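Parked: the red band is visible, the fingers are open and clear of the wing on both sides, and the wrist force is about 0. Next I'll rise and measure the guide's push face.

```bash

python3 -m crank '[[28,0,0,0,0],[28,0,0,-15,0],[28,0,0,-40,0],[28,0,0,-65,0],[28,0,0,-65,0]]'
python3 - <<'E'
from h import *
s,t=cam("scene"),cam("top")
T=lambda p:(p[0]/3.2+160-.34,p[1]/3.2+160-.34)
S=lambda p:(p[0]/3.2+120-.34,p[1]/3.2+150-.34)
c=np.array([.58417,.02026]);y=np.array([-.13198,.99125]);x=np.array([y[1],-y[0]])
c=np.array([.5997,-.0893])+.11*y; print("origin",c)
for a,b in [((443,125),(292,160)),((425,183),(285,92)),((535,143),(209,170)),((521,206),(201,102))]:
    X,e=tri(s,S(a),t,T(b)); print(X.round(4),e.round(4),"jig xy",((X[:2]-c)@x).round(4),((X[:2]-c)@y).round(4))
go(np.r_[c-.02*y,.15],7.58)
E
```

```text
t: 30.12
eef_pos: [0.6013, -0.0897, 0.158]
tool_rot: [0.822, -0.57, 0.003, -0.001]
wrist_force: [0.1, 0.4, -0.4]
width: 0.331
origin [0.5851822 0.0197375]
[0.5586 0.0371 0.0505] 0.0025 jig xy -0.024 0.0207
[0.598  0.0429 0.058 ] 0.0019 jig xy 0.0158 0.0213
[0.5526 0.0859 0.0561] 0.0038 jig xy -0.0236 0.0699
[0.5921 0.0924 0.0611] 0.0003 jig xy 0.0165 0.0711
t 30.12 q [-0.33  0.22  1.73  0.    1.19  0.88] tcp [ 0.6013 -0.0897  0.158 ] yaw -69.46 tilt [ 0.006 -0.002 -1.   ] F [ 0.06  0.45 -0.35] M [-0.01  0.02 -0.06] w 28.2
shift [-88.7 -18.7  26.4] turn -77.04
```

```bash

python3 -m crank '[[15,-25,-5,0,-8],[5,-50,-10,0,-18],[0,-75,-15,0,-28],[0,-88,-18.7,0,-38],[0,-88.5,-18.7,0,-48],[0,-88.5,-18.7,0,-58],[0,-88.5,-18.7,0,-68],[0,-88.5,-18.7,0,-77],[0,-88.5,-18.7,0,-77],[0,-88.5,-18.7,0,-77]]'
python3 - <<'E'
from h import *
y=np.array([-.13198,.99125]);c=np.array([.5852,.0197])
go(np.r_[c-.02*y,.042],7.58,False)
cv2.imwrite("pics/w6.png",manip.read_camera("wrist")[:,:,::-1])
E
```

```text
t: 31.38
eef_pos: [0.5856, 0.0004, 0.154]
tool_rot: [0.998, 0.065, -0.0, -0.0]
wrist_force: [-0.1, -0.3, 0.1]
width: -0.002
t 31.38 q [-0.19  0.18  1.78 -0.    1.18 -0.32] tcp [5.856e-01 4.000e-04 1.540e-01] yaw 7.41 tilt [-0.001  0.    -1.   ] F [-0.1  -0.28  0.07] M [-0.   -0.04 -0.01] w -0.2
shift [  2.3   0.8 112. ] turn -0.17
```

View pics/w6.png

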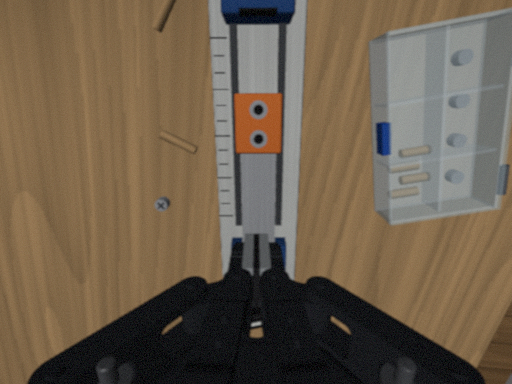

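The closed fingers (row ~235) are over the bar, behind the orange block, whose near face is at row ~153. Descending.

```bash

python3 -m crank '[[0,2,0.8,35,-0.2],[0,2,0.8,70,-0.2],[0,2,0.8,100,-0.2],[0,2,0.8,111,-0.2],[0,2,0.8,111,-0.2]]'
python3 - <<'E'
from h import *
y=np.array([-.13198,.99125]);c=np.array([.5852,.0197])
go(np.r_[c+.009*y,.042],7.58,False)
E
```

```text
t: 32.05
eef_pos: [0.5878, -0.0001, 0.0432]
tool_rot: [0.998, 0.067, -0.0, -0.0]
wrist_force: [0.1, -0.5, -0.3]
width: 0.003
t 32.05 q [-0.19  0.34  1.82  0.    0.98 -0.33] tcp [ 5.878e-01 -1.000e-04  4.320e-02] yaw 7.7 tilt [-0.001  0.    -1.   ] F [ 0.12 -0.52 -0.28] M [-0.01  0.   -0.02] w 0.2
shift [  0.1 -29.    1.2] turn 0.12
```

```bash

python3 -m crank '[[0,0,-8,0,0],[0,0,-16,0,0],[0,0,-22,0,0],[0,0,-25,0,0],[0,0,-28,0,0],[0,0,-30,0,0],[0,0,-31,0,0]]'
python3 -m crank '[[0,0,-1,0,0],[0,0,-2,0,0],[0,0,-2,0,0]]'
python3 -m crank '[[0,0,-1,0,0],[0,0,-2,0,0],[0,0,-2,0,0]]'
```

```text
t: 32.92
eef_pos: [0.5839, 0.0301, 0.0435]
tool_rot: [0.998, 0.067, 0.0, 0.0]
wrist_force: [-0.5, -3.0, 0.2]
width: 0.002
t: 33.3
eef_pos: [0.5836, 0.0325, 0.0436]
tool_rot: [0.998, 0.067, 0.0, 0.0]
wrist_force: [-1.0, -2.6, 1.1]
width: -0.002
t: 33.67
eef_pos: [0.5833, 0.0347, 0.0435]
tool_rot: [0.998, 0.067, 0.0, -0.0]
wrist_force: [-0.2, -3.1, 0.2]
width: 0.001
```

Sliding freely at about 3 N.

```bash

python3 -m crank '[[0,0,-5,0,0],[0,0,-10,0,0],[0,0,-15,0,0],[0,0,-20,0,0],[0,0,-25,0,0],[0,0,-30,0,0],[0,0,-35,0,0],[0,0,-40,0,0],[0,0,-45,0,0],[0,0,-45,0,0]]'
python3 -m crank '[[0,0,-2,0,0],[0,0,-4,0,0],[0,0,-6,0,0],[0,0,-6,0,0]]'
python3 -m crank '[[0,0,-1,0,0],[0,0,-2,0,0],[0,0,-2,0,0]]'
```

```text
t: 34.92
eef_pos: [0.577, 0.08, 0.0434]
tool_rot: [0.998, 0.067, -0.0, -0.001]
wrist_force: [0.1, 0.0, 0.3]
width: -0.003
t: 35.42
eef_pos: [0.5763, 0.0853, 0.0434]
tool_rot: [0.998, 0.067, -0.0, -0.0]
wrist_force: [-0.1, -1.8, -0.5]
width: -0.002
t: 35.8
eef_pos: [0.576, 0.0872, 0.0434]
tool_rot: [0.998, 0.067, -0.0, -0.0]
wrist_force: [-0.2, -2.0, -0.1]
width: 0.001
```

```bash

python3 -m crank '[[0,0,-1,0,0],[0,0,-2,0,0],[0,0,-2,0,0]]'
python3 -m crank '[[0,0,-1,0,0],[0,0,-1.5,0,0],[0,0,-1.5,0,0]]'
python3 -m crank '[[0,0,-1,0,0],[0,0,-1.5,0,0],[0,0,-1.5,0,0]]'
```

```text
t: 36.17
eef_pos: [0.5759, 0.0881, 0.0434]
tool_rot: [0.998, 0.068, -0.0, 0.001]
wrist_force: [0.8, -7.3, -2.2]
width: 0.001
t: 36.55
eef_pos: [0.5759, 0.0881, 0.0434]
tool_rot: [0.998, 0.068, -0.0, 0.002]
wrist_force: [0.2, -13.0, -1.4]
width: -0.001
t: 36.92
eef_pos: [0.5759, 0.0881, 0.0435]
tool_rot: [0.998, 0.068, -0.0, 0.004]
wrist_force: [0.6, -18.7, -2.9]
width: 0.0
```

Firm stop felt at y = 0.088, unchanged over three steps. Backing off and checking.

```bash

python3 -m crank '[[0,0,5,0,0],[0,0,15,0,0],[0,0,30,0,0],[0,0,30,-30,0],[0,0,30,-80,0],[0,0,30,-130,0],[0,0,30,-180,0],[0,0,30,-190,0],[0,0,30,-190,0]]'
python3 - <<'E'
from h import *
for n in["top","scene"]:
    cv2.imwrite(f"pics/{n}9.png",manip.read_camera(n)[:,:,::-1])
c=cam("wrist");cv2.imwrite("pics/w9.png",manip.read_camera("wrist")[:,:,::-1])
im=cv2.imread("pics/scene9.png")
cv2.imwrite("pics/scene9c.png",cv2.resize(im[130:260,110:370],None,fx=3,fy=3,interpolation=cv2.INTER_CUBIC))
E
```

```text
t: 38.05
eef_pos: [0.5796, 0.062, 0.2337]
tool_rot: [0.998, 0.067, 0.0, -0.0]
wrist_force: [-1.0, 0.1, -1.9]
width: 0.002
```

View pics/scene9c.png

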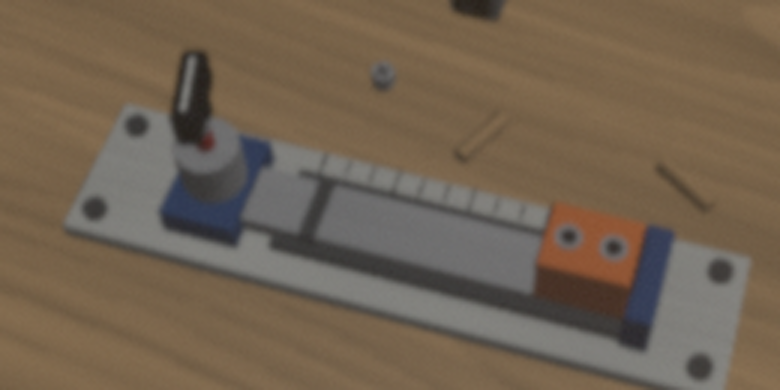

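View pics/w9.png

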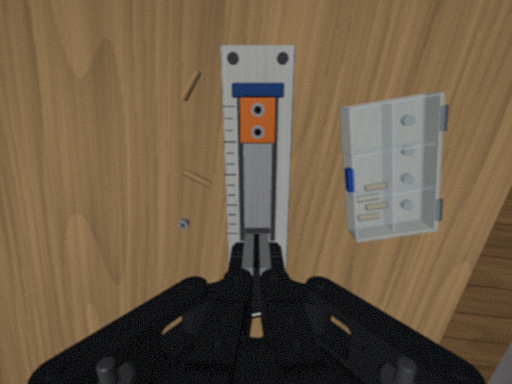

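The orange block (crop columns ~540–645) touches the blue stop (~650), with no gap in either view. The knob is turned and up with the red band showing at (205,140). The loose parts haven't visibly moved and the arm is clear. Handing in.

```bash
python3 - <<'E'
from h import *
for n in["scene"]:
    a=cv2.imread("pics/scene0.png").astype(int);b=cv2.imread("pics/scene9.png").astype(int)
    d=np.abs(a-b).max(2)>60; print(comps(d,15))
print(manip.get_obs()["t"], manip.job_done())
E
```

```text
[([231, 0, 78, 135, 6251], [267.4, 52.3]), ([174, 148, 6, 13, 49], [176.9, 154.9]), ([161, 161, 6, 11, 43], [163.5, 166.1]), ([180, 165, 10, 12, 85], [184.7, 170.9]), ([268, 194, 7, 7, 33], [270.8, 197.1]), ([277, 197, 7, 4, 15], [280.3, 197.9]), ([253, 203, 33, 22, 438], [268.1, 214.1]), ([303, 203, 6, 6, 19], [305.8, 205.4]), ([291, 208, 5, 5, 15], [293.2, 209.9]), ([301, 211, 11, 5, 37], [305.9, 213.0]), ([288, 214, 32, 22, 479], [303.3, 224.6]), ([315, 215, 7, 4, 21], [318.7, 216.5])]
the job is handed in; nothing more can be done
38.2 None
```

The plunger is parked in its rest notch and the orange guide is against the blue end stop. I handed the job in at 38.2 s, and it reports no verdict.

- **Lift:** I raised the knob in small steps until it met the upper stop at about 21 mm. The wrist force along z reached about 12 N there, most of it from the spring and weight. I then backed off about 1.2 mm.
- **Turn:** I turned the knob clockwise until the last joint's torque rose at about 81°, which I took as the far wall. I backed off to 77° and lowered it. The pull on the fingers vanished at about 16 mm of lift, 2.5 mm below the rim, so the pin had dropped into the notch.
- **Release:** After I opened the fingers, the knob stayed up with the red band showing. The wrist force was within noise of zero.
- **Guide:** I pushed it with closed fingers at about 3 N until it met a firm stop after about 59 mm. The push reached about 19 N against the stop before I backed off.

**Last checks:**
- The scene and wrist pictures show the guide touching the end stop, with no visible gap.
- The knob is still up and turned, with the red band visible.
- Comparing the scene picture with the one from the start, the only changes are the arm, the knob and the carriage. The dowels, cam lock and organiser box show none.

The only disagreement was that the fixed cameras and the wrist camera placed the knob about 2 mm apart. I took a position close to the wrist camera's and corrected it by feel from the side forces.

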